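# Proof-pull a soldered foot with a sprung pull gauge

### The arm

A 6-joint arm with a two-finger parallel gripper is mounted at the origin on the work surface; the furniture and walls round the work are solid. World frame = base frame: x ahead of the robot, y to its left, z up, the work surface at z = 0. Lengths are in m, angles in rad, forces in N, time in s.
With the tool pointing down it reaches from about 0.275 to 0.85 m from the base axis. Payload 5.2 kg.
Tool frame: the origin (TCP) lies between the finger pads; the fingertips stand 22 mm ahead of it and the grasp point (between the pads) lies 3 mm ahead of it; z points along the fingers, y is the line along which they close (so a half turn about z gives the same grasp; the last joint's range is limited). The gripper opens to 85 mm and grips with 20 to 120 N. Pads are 22 mm wide; open, the fingers measure 114 mm over their backs; the gripper's body (76 mm by 85 mm) begins 54 mm behind the grasp point. The pads swing forward as they close: fully open they stand 13 mm farther back than shut.
Start: joints at [0.983, 0.259, 1.535, -0, 1.348, -0.203], TCP at [0.206, 0.51, 0.253] pointing down, gripper open.
Joint ranges: [-3.14, 3.14], [-0.91, 2.08], [0.19, 2.58], [-1.22, 4.36], [0.22, 2.71], [-3.12, 3.12]. Speed limits (rad/s): [2.57, 2.57, 3.14, 3.14, 3.14, 3.14].

### API

Orientations are given as a rotation vector (axis times angle).
In Python, from cell import * gives the robot as it stands. The module is installed in compiled form; this text tells all that it offers. Calls block until the motion is done:
- goto(position, orientation): joint-space move of the TCP to a pose.
- move_linear(position, velocity=0.15, rot=None): straight line of the TCP; rot=None keeps the orientation; velocity is the mean speed in m/s.
- movej(angles): joint-space move.
- move_gripper(opening, f_grip=None): opening from 0.0 (shut) to 1.0 (fully open); f_grip is the grip in N (None keeps the last); returns when the fingers have stopped.
- dwell(seconds).
- inverse_kinematics(position, orientation): joint angles nearest the present ones, or None.
- read_state(): the state.
- read_camera(name): name is "scene" or "top" or "wrist"; returns a dict with "color" (384x512x3 uint8, red, green, blue), "vfov" (degrees; the focal length in pixels is half the picture's height over the tangent of half this angle, whatever the lens; pixels are square), "cx", "cy" (the principal point, pixels), "xyz" and "rotation" of the camera in the world; the wrist camera has in their place "T_tool_cam" (4x4, takes a point from camera to tool coordinates, whose origin is the TCP and whose axes are the flange's). Camera axes: x right, y down, z forward; pixel columns grow to the right and rows downward; lengths in m; the calibration is good to about 2 mm. A picture is of the moment at which its call begins: read the wrist's pose just before it. There is no depth.
A pose or a line that the arm cannot do raises Unreachable and nothing moves.
- finish_job(): hands the job in; it is judged then, once.
Trained networks look in a picture, given as the dict that the camera call returned (one of the last four; its "shot" number tells which), for a name from the list of things; names that differ only in an ending like _2 or _b are one class to them, and where a whole thing is asked for, a point or a joint stands for the part that bears it (a point fixed in the world has none). Each returns a list of dicts, best first, with "p" (0 to 1); they miss things now and then, are a little off and sometimes report something else, mostly with a low value. They report only what shows in the picture. A call takes as long as a camera call. They do not tell look-alikes from the thing itself.
- spot_in(picture, query): "at" ([x, y, z] in m, in the coordinates of the camera as it stood for that picture, good to about 4 mm: the middle of the surface that is visible of it).
- masks_of(picture, query): "pixels" (384x512 bool, what is visible of it).
The state is a dict: "time_s": time; "q": joint angles; "qd": joint speeds; "effort": joint torques, N m; "eef_pos": TCP position; "eef_rot": TCP orientation; "ft_force": force on the tool from outside, world axes, zero at the start; "ft_torque": the same for the moment, N m; "width": opening from 0.0 (shut) to 1.0 (fully open); "finger_force": force on a finger pad.
Only numpy, scipy, OpenCV 4.12 (cv2) and the standard library are available. Lean on these libraries where they do the work, as an engineer would, in place of code of your own. Each camera call takes 0.05 s, during which the arm holds its last target. There are 200 camera calls.

### The job

Proof-test the soldered foot of the small round brass plate that lies loaded in the pull fixture: first swing the slotted hold-down gate fully home against its stop, so that it straddles the foot and the plate cannot lift. Then take the pull gauge by the knob on top and draw its sprung rod straight up, out of the tube, until the wide dark band on the rod stands in the tube's mouth - not beyond it, that would overload the joint - and keep the load on for at least three seconds; the program finishes while still holding the rod there. Leave the eye loupe, the tweezers and the round tin where they are.

Things in the scene. Friction and masses are not known exactly. Their poses are not given: they have to be found in the camera images.
- fixture: Pull-test fixture, fixed to the bench: a grey steel base plate 160 x 90 mm (x, y), top face 12 mm above the bench. Origin: centre of its underside, on the bench; z up. On its x axis: the gate's pivot screw at x = -30 mm and, centred at x = +30 mm, a locating ring (inner radius 32 mm, 3.5 mm high) in which the brass plate lies.
- nest_centre (a point): Centre of the locating ring, on the base's top face (x = +30 mm, y = 0, z = 12 mm of the fixture).
- gate_pivot (a point): Point on the gate's upright pivot axis, on the base's top face (x = -30 mm, y = 0, z = 12 mm of the fixture).
- gate (a joint): Angle of the flat steel hold-down gate about its upright pivot, rad: 0 = home against its stop pin, slot round the gauge's foot, tines 1.3 mm above the brass plate; up to 1.7 = swung open, counter-clockwise from above. Stays where left (0.03 N m). Top face 23 mm above the bench; slotted end reaches 88 mm from the pivot, towards the fixture's +x when home, +y when open.
- gate_grip (a point): Middle of the upright black round grip on the gate's 14 mm wide tail: diameter 14 mm, from 26 to 70 mm above the bench, this point 48 mm above it and 55 mm from the pivot axis, away from the slotted end (towards the fixture's -x when home, -y when open). Round, so it may turn in the fingers.
- test_plate: Loose, 0.2 kg: round brass plate, 60 mm wide, 5 mm thick, a foot soldered at its centre, and upright on the foot, rigid with it, the pull gauge (aluminium tube, 17 mm wide, collar 19 mm). Origin: centre of the plate's underside, z up. Lies in the ring with 2 mm of play; under pull it lifts 1.3 mm until it bears on the closed gate; with the gate open it would lift right out.
- tube_mouth (a point): Centre of the gauge tube's mouth, 67 mm above the plate's underside (79 mm above the bench).
- gauge_rod (a joint): How far the rod (steel, 9 mm wide) is drawn up out of the tube, m: 0 = home, 0.045 = end of travel. An inner spring pulls it back: 2 N at first, 9.5 N at 0.030 (250 N/m). Thin ring marks at 5, 10, 15, 20 mm, then one dark band 7 mm high, its middle at the tube's mouth when the rod is 0.030 out (band in the mouth: 0.0265 to 0.0335); hidden in the tube at the start.
- gauge_knob (a point): Middle of the black knurled knob on the rod's top: a cylinder of diameter 22 mm and height 18 mm, upright, this point 19 mm above the tube's mouth when the rod is home (98 mm above the bench); it moves with the rod.
- loupe_b: Bystander: black eye loupe, 35 mm wide, 29 mm high, standing beside the fixture; origin at the centre of its underside.
- tweezers_steel: Bystander: plain steel tweezers, 126 mm long, 17 mm wide, 5 mm high, lying beside the fixture; origin at the centre of the underside.
- tin_round: Bystander: low round tin, diameter 69 mm, 20 mm high, on the other side of the fixture; origin at the centre of its underside.
Not all that is in view belongs to the job. There is more than one size of the test_plate; the one meant has the size given above.

How it is judged:
On the way, in this order (a step that is already met when the one before it is completed fails the run):
1. the gate is swung fully home while the gauge rod is still at rest and the plate lies in its ring (value of joint gate below 0.06 rad and value of joint gauge_rod below 0.005 m and horizontal distance between test_plate and nest_centre below 0.006 m and z of test_plate in the frame of fixture between 0.0105 and 0.0165 m and angle between test_plate's own z axis and vertical below 0.12 rad), for 0.2 s.
2. the rod is drawn out until the wide band stands in the tube's mouth, the gate still home, and the load is kept on for three seconds (value of joint gauge_rod between 0.0265 and 0.0335 m and value of joint gate below 0.08 rad and horizontal distance between test_plate and nest_centre below 0.006 m and z of test_plate in the frame of fixture between 0.0105 and 0.0165 m and angle between test_plate's own z axis and vertical below 0.12 rad), for 3 s.
At the end, for the whole second after the job is handed in: The fingers still hold the rod drawn out 30 mm, within 3.5 mm either way (the wide band in the tube's mouth), with the gate home (within 0.08 rad) and the plate still level in its ring under the gate (within 6 mm of the ring's centre, lifted no more than 4.5 mm) (all of step 2 and contact force between the fingers and test_plate above 3 N and z of gauge_knob in the frame of fixture above 0.121 m and linear speed of test_plate below 0.02 m/s); the arm keeps its last pose, push and grip.
It fails at once if the rod is pulled well past the band (over 38 mm out): the soldered joint is overloaded (value of joint gauge_rod above 0.038 m).
It fails at once if the gauge is tipped over (angle between test_plate's own z axis and vertical above 0.35 rad).
It fails at once if pushed away by over 30 mm: the eye loupe (distance of loupe_b from where it was at the start of the episode above 0.03 m).
It fails at once if pushed away by over 30 mm: the tweezers (distance of tweezers_steel from where it was at the start of the episode above 0.03 m).
It fails at once if pushed away by over 30 mm: the round tin (distance of tin_round from where it was at the start of the episode above 0.03 m).
It also fails if it takes over 54 s, if anything falls off the work surface, if the arm or the gripper's body presses on something with over 40 N, if the wrist force passes 120 N, or if a joint passes its speed limit or range.

## Working session

There is one attempt and no reset: what is moved stays moved. The work goes in short steps, each a Python script; the robot and the scene stay as the last script left them, time stands still between calls to the robot, and variables do not carry over. Pictures are saved under pics/ and viewed, at most 10 in all, crops included, and the job is handed in when it is done.

```bash
mkdir -p pics; cat > h.py <<'E'
from cell import *
import numpy as np, cv2
from scipy.spatial.transform import Rotation as R
def pose(c,st=None):
    if "T_tool_cam" in c:
        T=np.eye(4);T[:3,:3]=R.from_rotvec(st["eef_rot"]).as_matrix();T[:3,3]=st["eef_pos"]
        T=T@np.array(c["T_tool_cam"]);return T[:3,:3],T[:3,3]
    r=np.array(c["rotation"]); r=r if r.shape==(3,3) else R.from_rotvec(r).as_matrix()
    return r,np.array(c["xyz"])
def f(c): return 192/np.tan(np.radians(c["vfov"])/2)
def onplane(c,uv,z,st=None):
    r,t=pose(c,st);d=r@np.array([(uv[0]-c["cx"])/f(c),(uv[1]-c["cy"])/f(c),1]);return t+d*(z-t[2])/d[2]
def proj(c,p,st=None):
    r,t=pose(c,st);q=r.T@(np.array(p)-t);return q[:2]/q[2]*f(c)+[c["cx"],c["cy"]]
def save(c,n,k=1.5): cv2.imwrite("pics/"+n,cv2.resize(c["color"][:,:,::-1],None,fx=k,fy=k))
E
python3 - <<'E'
from h import *
for n in ["scene","top"]:
    c=read_camera(n); save(c,n+"1.png")
    print(n,c["vfov"],c["xyz"],np.round(c["rotation"],3).tolist())
    for q in ["fixture","gate","gate_grip","test_plate","tube_mouth","gauge_knob","loupe_b","tweezers_steel","tin_round"]:
        r,t=pose(c)
        try:
            for d in spot_in(c,q)[:3]: print(q,round(d["p"],2),np.round(r@d["at"]+t,3),np.round(proj(c,r@d["at"]+t)))
        except Exception as e: print(q,e)
print(read_state())
E
```

```text
scene 42.957502831151544 [-0.15404435  0.49220464  0.50399105] [-1.091, 1.983, -1.259]
fixture 0.97 [0.534 0.041 0.013] [284. 246.]
gate 0.73 [0.543 0.04  0.027] [281. 238.]
gate_grip 0.56 [0.539 0.044 0.029] [281. 239.]
test_plate 0.85 [0.592 0.01  0.029] [280. 223.]
test_plate 0.5 [ 0.73  -0.04   0.018] [266. 198.]
tube_mouth 0.81 [0.593 0.011 0.03 ] [280. 223.]
tube_mouth 0.58 [ 0.731 -0.037  0.02 ] [265. 198.]
gauge_knob 0.61 [0.591 0.014 0.105] [278. 190.]
gauge_knob 0.39 [ 0.728 -0.039  0.07 ] [266. 178.]
loupe_b 0.71 [ 0.588 -0.105  0.017] [326. 215.]
tweezers_steel 0.65 [ 0.487 -0.129  0.005] [365. 236.]
tin_round 0.89 [0.622 0.159 0.02 ] [209. 241.]
tin_round 0.46 [0.534 0.037 0.011] [285. 247.]
top 54.86286789184543 [0.47828078 0.03905541 1.00922295] [-2.144, 2.161, -0.166]
fixture 0.82 [0.56  0.03  0.011] [251. 213.]
gate 0.82 [0.56  0.053 0.023] [242. 213.]
gate_grip 0.58 [0.557 0.055 0.02 ] [242. 214.]
gate_grip 0.2 [0.562 0.032 0.012] [251. 212.]
test_plate 0.83 [0.594 0.005 0.018] [260. 201.]
test_plate 0.72 [ 0.732 -0.043  0.005] [277. 152.]
test_plate 0.56 [0.559 0.0
[... 327 characters left out ...]
d 0.87 [0.627 0.152 0.016] [206. 189.]
{'time_s': 1.0, 'q': array([ 9.83228673e-01,  2.58590756e-01,  1.53495524e+00,  2.91750905e-06,
        1.34798632e+00, -2.02760012e-01]), 'qd': array([-0.00256505,  0.00017793, -0.00035833, -0.00179854, -0.00048731,
        0.00361072]), 'effort': array([ 1.29648102e-03, -4.45925045e+01, -2.90894008e+01, -7.43583951e-05,
        8.32175319e-04, -4.15860814e-05]), 'eef_pos': array([0.20643362, 0.5098221 , 0.25333272]), 'eef_rot': array([6.00728975e-01, 3.08360173e+00, 8.91891429e-05]), 'ft_force': array([-0.0846213 , -0.23082599, -0.48921334]), 'ft_torque': array([-0.00885392, -0.00107612,  0.03567394]), 'finger_force': 0.0, 'width': 1.0004095331314158}
```

```bash
python3 - <<'E'
import cv2
a=cv2.imread("pics/scene1.png")[150:480,200:650];b=cv2.imread("pics/top1.png")[160:440,220:580]
cv2.imwrite("pics/a.png",cv2.resize(a,(800,587)))
cv2.imwrite("pics/b.png",cv2.resize(b,(771,600)))
E
```

```text
(no output)
```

View pics/a.png

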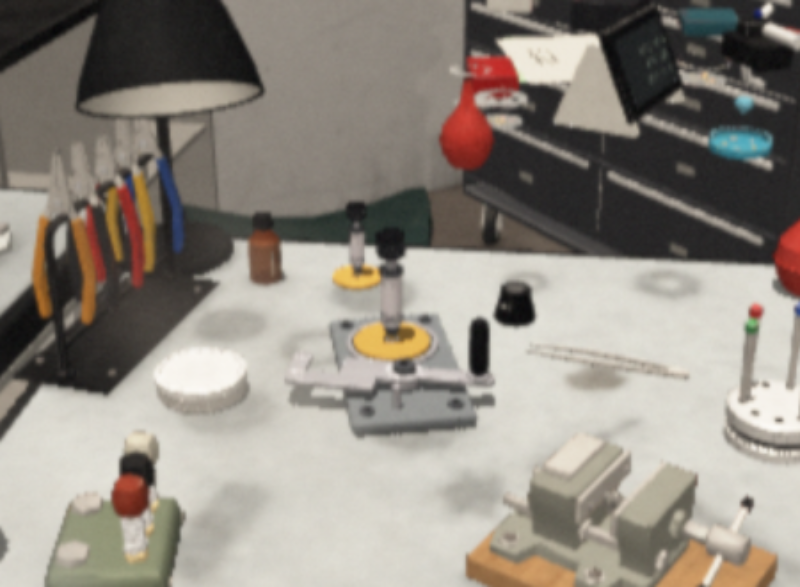

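View pics/b.png

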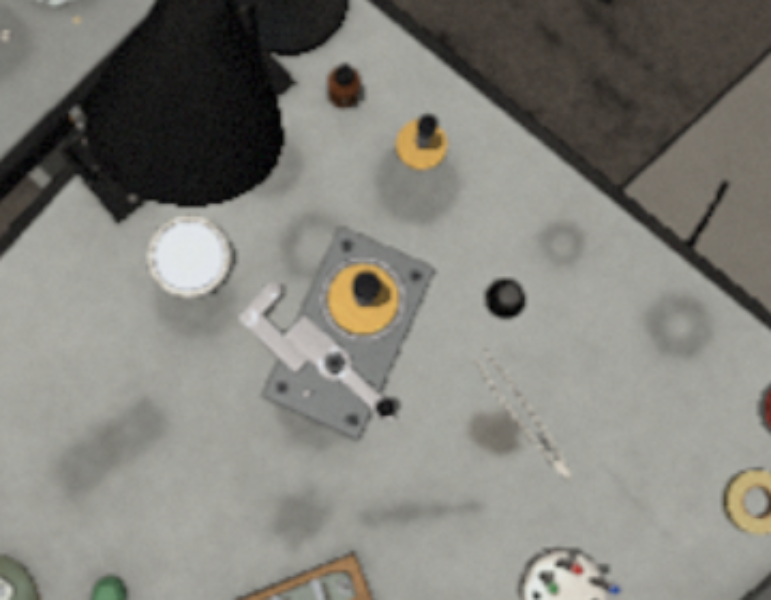

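The crop shows the fixture, with the gate open. The grip is at (387,406), the pivot at (335,362), the knob at (367,287) and the plate at (363,298). A smaller look-alike plate stands farther back and the lamp is at upper left.

```bash
cat >> h.py <<'E'
def down(a): # tool down, finger-closing axis y along world angle a
    y=np.array([np.cos(a),np.sin(a),0]);z=np.array([0,0,-1.]);return R.from_matrix(np.c_[np.cross(y,z),y,z]).as_rotvec()
E
python3 - <<'E'
from h import *
c=read_camera("top")
P=lambda u,v,z:onplane(c,((u/2.142+220)/1.5,(v/2.142+160)/1.5),z)
piv=P(335,362,.026);pl=P(363,298,.017);g=P(387,406,.07);k=P(367,287,.107)
cor=[P(*p,.012) for p in [(342,227),(435,270),(360,438),(264,396)]]
print(piv,pl,g,k,np.mean(cor,0))
d=pl-piv;print("yaw",np.degrees(np.arctan2(d[1],d[0])),np.linalg.norm(d[:2]))
d=cor[0]+cor[1]-cor[2]-cor[3];print("yaw",np.degrees(np.arctan2(d[1],d[0])))
d=piv-g;print("gate dir",np.degrees(np.arctan2(d[1],d[0])),np.linalg.norm(d[:2]))
st=read_state();print(np.round(read_camera("wrist")["T_tool_cam"],3))
yaw=np.arctan2(d[1],d[0])
m=np.mean(cor,0)
for a in np.radians(np.arange(-180,180,30)): print(round(np.degrees(a)),np.round(inverse_kinematics([m[0]-.05,m[1],.30],down(a)),2))
E
```

```text
[0.54278718 0.03076178 0.026     ] [0.59694969 0.00668157 0.017     ] [ 0.50501373 -0.00943506  0.07      ] [0.59464118 0.00645375 0.107     ] [0.56896913 0.01734097 0.012     ]
yaw -23.96954249943137 0.05927422471336093
yaw -24.934905739219023
gate dir 46.78023649038875 0.05515995101555301
[[ 0.    -0.955 -0.297  0.075]
 [ 1.     0.    -0.     0.001]
 [ 0.    -0.297  0.955 -0.122]
 [ 0.     0.     0.     1.   ]]
-180 [-0.18  0.17  1.53  0.    1.44  2.96]
-150 [-0.18  0.17  1.53  0.    1.44  2.44]
-120 [-0.18  0.17  1.53 -0.    1.44  1.91]
-90 [-0.18  0.17  1.53 -0.    1.44  1.39]
-60 [-0.18  0.17  1.53 -0.    1.44  0.87]
-30 [-0.18  0.17  1.53  0.    1.44  0.34]
0 [-0.18  0.17  1.53 -0.    1.44 -0.18]
30 [-0.18  0.17  1.53  0.    1.44 -0.71]
60 [-0.18  0.17  1.53 -0.    1.44 -1.23]
90 [-0.18  0.17  1.53  0.    1.44 -1.75]
120 [-0.18  0.17  1.53 -0.    1.44 -2.28]
150 [-0.18  0.17  1.53  0.    1.44 -2.8 ]
```

```bash
python3 - <<'E'
from h import *
a=np.radians(-43.2)
move_gripper(0.55)
goto([.505,-.0094,.20],down(a))
st=read_state();c=read_camera("wrist");save(c,"w1.png")
for p in ([.505,-.0094,.07],[.505,-.0094,.026],[.5428,.0308,.026],[.5948,.0065,.107]): print(p,proj(c,p,st)*1.5)
r,t=pose(c,st)
for q in ["gate_grip","gauge_knob","test_plate"]:
  for d in spot_in(c,q)[:2]: print(q,round(d["p"],2),np.round(r@d["at"]+t,4))
print(st["time_s"],st["eef_pos"])
E
```

```text
[0.505, -0.0094, 0.07] [387.68216619 284.43209815]
[0.505, -0.0094, 0.026] [387.70884257 267.60366651]
[0.5428, 0.0308, 0.026] [387.87213877 194.19803057]
[0.5948, 0.0065, 0.107] [492.86181364 171.18945687]
gate_grip 0.57 [0.5571 0.0597 0.0211]
gate_grip 0.3 [ 5.269e-01 -1.045e-01  1.000e-04]
gauge_knob 0.6 [0.5935 0.0104 0.1053]
test_plate 0.69 [0.5904 0.0101 0.0141]
test_plate 0.67 [ 0.7279 -0.039   0.0076]
3.725 [ 0.50504174 -0.00860554  0.20013231]
```

View pics/w1.png

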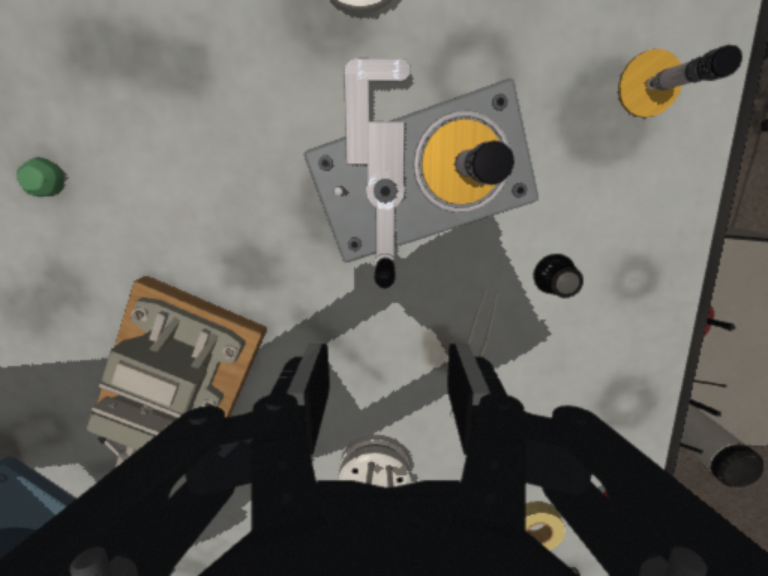

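The wrist view confirms the layout. The gate pivot is at (385,191) and the grip at (385,272), both within about 3 mm of my estimate. I'll grasp the grip and swing the gate.

```bash
python3 - <<'E'
from h import *
piv=np.array([.543,.032]);th0=np.radians(46.8);yaw=np.radians(-24.5)
def pt(th,z=.056): return [*(piv-.055*np.array([np.cos(th),np.sin(th)])),z]
move_linear(pt(th0),.12,rot=down(th0-np.pi/2))
f0=read_state()["ft_force"]
move_gripper(0.0,f_grip=20)
s=read_state();print(s["width"],s["finger_force"],s["ft_force"]-f0)
for th in list(np.arange(th0,yaw+.1,-.12)[1:])+list(yaw+np.arange(.06,-.13,-.02)):
    move_linear(pt(th),.08,rot=down(th-np.pi/2))
    s=read_state();F=s["ft_force"]-f0
    t=np.array([-np.sin(th),np.cos(th)]);rd=np.array([np.cos(th),np.sin(th)])
    print(round(np.degrees(th-yaw),1),"tan %.1f rad %.1f z %.1f"%(F[:2]@t,F[:2]@rd,F[2]))
    if abs(F[:2]@t)>8 and th<yaw+.1: break
print(s["time_s"])
c=read_camera("top");cv2.imwrite("pics/t2.png",cv2.resize(c["color"][140:260,190:330,::-1],None,fx=5,fy=5))
E
```

```text
0.16062474150523065 20.1817034650594 [-0.76082897  0.31022818  4.5108655 ]
64.4 tan -0.5 rad -2.9 z 5.3
57.5 tan -0.1 rad -3.2 z 6.4
50.7 tan -1.3 rad -3.7 z 8.0
43.8 tan -1.8 rad -5.6 z 8.9
36.9 tan -1.0 rad -6.2 z 11.0
30.0 tan -1.9 rad -7.8 z 11.2
23.2 tan -2.4 rad -7.6 z 12.7
16.3 tan -1.9 rad -7.5 z 13.5
9.4 tan -1.3 rad -8.6 z 13.5
3.4 tan -3.1 rad -9.6 z 14.4
2.3 tan -1.4 rad -8.6 z 14.3
1.1 tan -1.4 rad -9.5 z 14.5
0.0 tan -1.6 rad -9.8 z 15.1
-1.1 tan -2.4 rad -9.6 z 14.1
-2.3 tan -2.4 rad -9.1 z 14.5
-3.4 tan -5.4 rad -9.6 z 15.3
-4.6 tan -9.5 rad -7.7 z 16.7
10.075
```

View pics/t2.png

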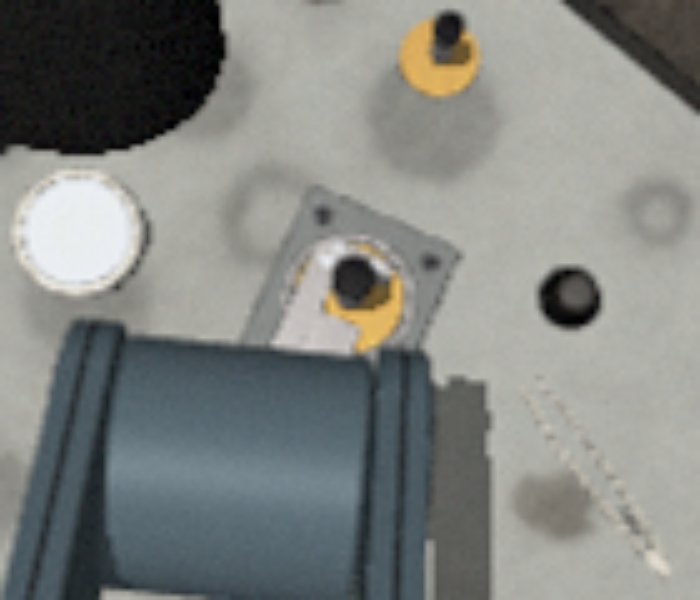

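The gate's slot now straddles the foot and the force rose at the stop. I'll release it and look from above the knob.

```bash
python3 - <<'E'
from h import *
move_gripper(0.4)
s=read_state();p=s["eef_pos"]
move_linear([p[0],p[1],.20],.15)
rot=down(np.radians(-123))
move_linear([.54,.031,.22],.15,rot=rot)
st=read_state();c=read_camera("wrist");save(c,"w2.png")
r,t=pose(c,st)
for d in spot_in(c,"gauge_knob")[:2]: print(round(d["p"],2),np.round(r@d["at"]+t,4))
for p in ([.5948,.0065,.107],[.5948,.0065,.012],[.543,.032,.026],[.493,.0548,.07]): print(p,proj(c,p,st)*1.5)
c=read_camera("top");r,t=pose(c)
for d in spot_in(c,"gauge_knob")[:2]: print("top",round(d["p"],2),np.round(r@d["at"]+t,4))
c=read_camera("scene");r,t=pose(c)
for d in spot_in(c,"gauge_knob")[:2]: print("scene",round(d["p"],2),np.round(r@d["at"]+t,4))
print(st["time_s"],st["eef_pos"],st["ft_force"])
E
```

```text
0.88 [0.594  0.0103 0.1074]
[0.5948, 0.0065, 0.107] [372.19010167 191.95908365]
[0.5948, 0.0065, 0.012] [376.50578679 183.11516028]
[0.543, 0.032, 0.026] [385.0609644  256.92981431]
[0.493, 0.0548, 0.07] [395.73702148 341.54938179]
scene 0.7 [0.5376 0.0395 0.0117]
scene 0.57 [ 0.7261 -0.0382  0.072 ]
12.0917 [0.53917825 0.03117724 0.2188811 ] [-0.03329647  1.46094606 -0.54500245]
```

View pics/w2.png

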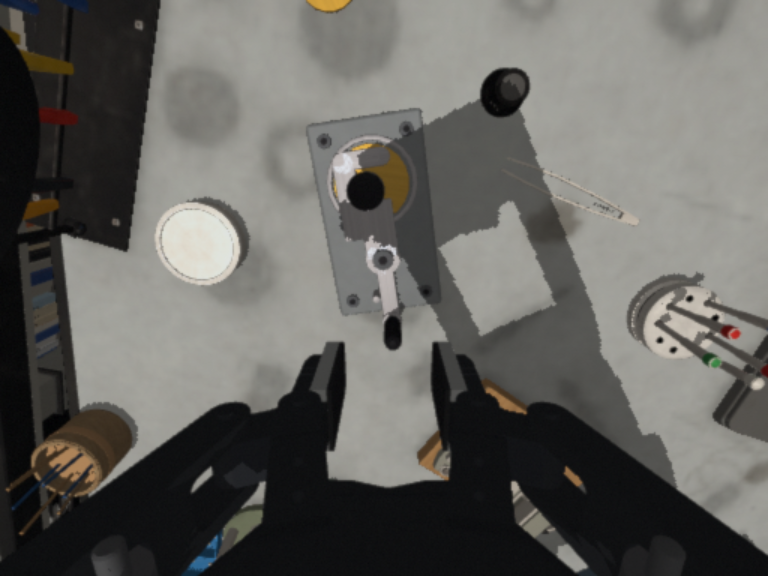

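The gate is home: its tail lies against the stop pin at (376,298), with the pivot at (383,260). The knob top is at (366,190), about 3 mm from my estimate. I'll move over it and centre it between the fingers.

```bash
python3 - <<'E'
from h import *
a=np.radians(-123);y=np.array([np.cos(a),np.sin(a)]);x=np.array([-y[1],y[0]])
xy=np.array([.596,.009])
move_linear([*xy,.150],.15)
st=read_state();c=read_camera("wrist");save(c,"w3.png")
print(st["eef_pos"],proj(c,[*st["eef_pos"][:2],.107],st),proj(c,[*(st["eef_pos"][:2]+.01*y),.107],st),proj(c,[*(st["eef_pos"][:2]+.01*x),.107],st))
for m in masks_of(c,"gauge_knob")[:2]:
    v,u=np.where(m["pixels"]);print(m["p"],u.min(),u.max(),v.min(),v.max(),u.mean(),v.mean())
r,t=pose(c,st)
for d in spot_in(c,"gauge_knob")[:2]: print(round(d["p"],2),np.round(r@d["at"]+t,4))
print(st["time_s"])
E
```

```text
[0.59588432 0.00911843 0.15030543] [259.63687255 226.06786721] [274.319605   226.06814169] [259.6572519  212.41268958]
0.81 199 225 0 18 213.24565756823822 7.607940446650124
0.75 242 273 203 238 257.3203781512605 220.77100840336135
0.88 [0.5978 0.0058 0.1083]
0.65 [ 0.7299 -0.0381  0.0755]
13.1583
```

View pics/w3.png

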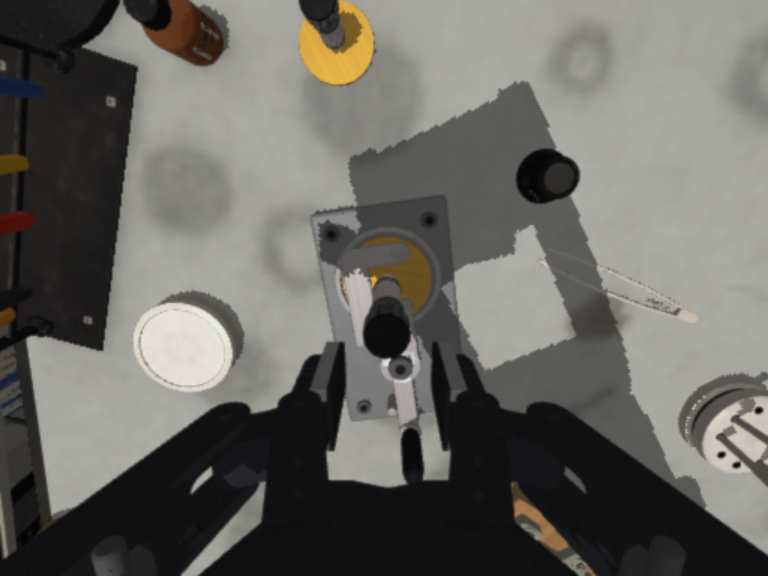

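```bash
python3 - <<'E'
from h import *
a=np.radians(-123);y=np.array([np.cos(a),np.sin(a)]);x=np.array([-y[1],y[0]])
p=np.array([.596,.009])+.002*x-.0006*y
move_linear([*p,.150],.1); dwell(.3); f0=read_state()["ft_force"]
move_linear([*p,.101],.1)
print(read_state()["ft_force"]-f0)
move_gripper(0.0,f_grip=40)
s=read_state();print(s["width"],s["finger_force"],s["ft_force"]-f0,s["ft_torque"],s["eef_pos"]);z0=s["eef_pos"][2]
for d in (.003,.006,.010,.015,.020,.024):
    move_linear([*p,.101+d],.05);dwell(.2)
    s=read_state();print(d,round(s["eef_pos"][2]-z0,4),np.round(s["ft_force"]-f0,2),round(s["width"],3))
print(s["time_s"])
c=read_camera("scene");u,v=proj(c,[*p,.09]).astype(int);print(u,v)
cv2.imwrite("pics/s4.png",cv2.resize(c["color"][v-40:v+40,u-50:u+50,::-1],None,fx=7,fy=7,interpolation=cv2.INTER_CUBIC))
E
```

```text
[-0.80436972  0.73581309 -0.27873736]
0.24205349411938706 39.05895173549652 [0.06321726 1.02424329 3.30850656] [-0.04702344 -0.05019755 -0.02289884] [0.59865766 0.00831685 0.1019334 ]
0.003 0.0018 [-0.45  0.72 -2.94] 0.244
0.006 0.005 [-0.52  0.77 -3.4 ] 0.237
0.01 0.0089 [-1.66  0.69 -3.75] 0.241
0.015 0.0139 [-1.01  0.41 -4.83] 0.245
0.02 0.0189 [-0.89  1.19 -6.66] 0.243
0.024 0.0229 [-2.23  0.79 -7.16] 0.243
17.4667
279 194
```

View pics/s4.png

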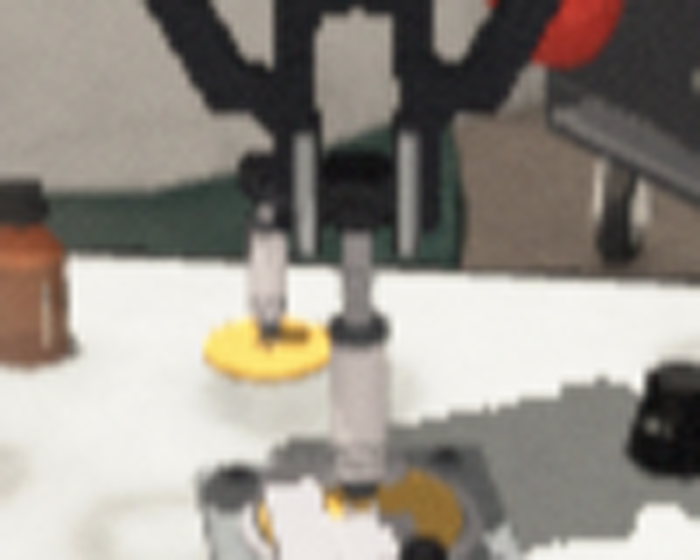

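The rod is drawn out with the jaws on the knob, and the band isn't visible yet. I'll continue to 30 mm.

```bash
python3 - <<'E'
from h import *
p=read_state()["eef_pos"]
for z in (.129,.1337):
    move_linear([.5980,.0084,z],.03)
Fs=[]
for i in range(10): dwell(.05);s=read_state();Fs.append(s["ft_force"][2])
print(s["eef_pos"],s["eef_pos"][2]-.1019,np.mean(Fs),np.std(Fs),s["width"],s["finger_force"],s["time_s"])
cs=[read_camera("scene") for _ in range(8)]
im=np.mean([c["color"].astype(float) for c in cs],0).astype(np.uint8);c=cs[-1]
u,v=proj(c,[.598,.0084,.095]).astype(int)
a=cv2.resize(im[v-20:v+30,u-25:u+25,::-1],None,fx=11,fy=11,interpolation=cv2.INTER_CUBIC);cv2.imwrite("pics/s5.png",a)
for z in (.079,.0803,.0863,.12): print(z,(proj(c,[.598,.0084,z])-[u-25,v-20])*11)
E
```

```text
[0.59789479 0.00842242 0.13360033] 0.03170033436689028 -10.01307653103161 0.49573940728295474 0.24249686816945765 39.42833662033081 18.6083
0.079 [277.42620805 307.12417577]
0.0803 [277.35468433 300.75156339]
0.0863 [277.02356352 271.24939555]
0.12 [275.13233644 102.74504126]
```

View pics/s5.png

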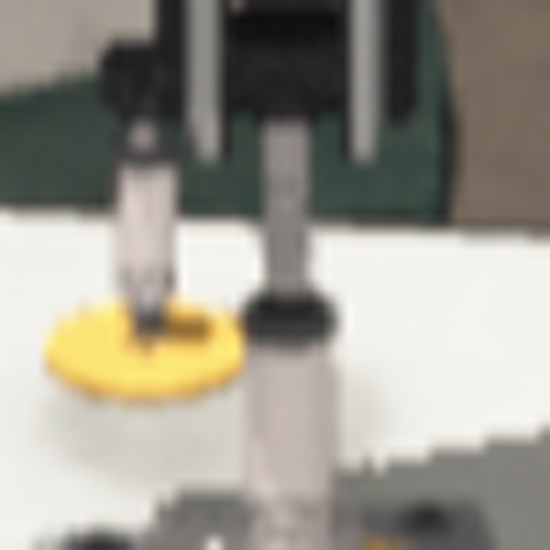

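The rod is out about 30 mm: kinematics give 30.4 mm after subtracting the plate lift, and the 9.5–10 N force agrees at about 29–30 mm. I'll hold the load, then hand in.

```bash
python3 - <<'E'
from h import *
dwell(4.5)
s=read_state();print(s["eef_pos"],s["ft_force"],s["finger_force"],s["time_s"])
print(finish_job())
E
```

```text
[0.59797187 0.00840394 0.13365475] [ -2.5080063    1.11530836 -10.33568491] 39.43608283996582 23.5083
the job is handed in; nothing more can be done
None
```

I swung the gate home against its stop, drew the rod out to about 30 mm and held it there for over 4.5 s. I handed the job in with the grip still on; the handover returned no verdict. The 30 mm comes from arm position and about 10 N of pull, because the scene image was too coarse to see the band in the mouth. I last saw the gate home before the pull, not during it.

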